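# Key the pole socket home on a market-stall print stand

## Robot

A 6-joint arm with a two-finger parallel gripper is mounted at the origin on the work surface. World frame = base frame: x ahead of the robot, y to its left, z up, the work surface at z = 0. Lengths are in mm, angles in degrees, forces in N, time in s.
With the tool pointing down it reaches from about 350 to 850 mm from the base axis. Payload 8.1 kg.
Tool frame: the origin (TCP) lies at the very end of the fingers, on their centre line; the grasp point (between the pads) lies 19 mm behind it (tcp_to_grasp is the distance from the TCP to the grasp point, in mm); z points along the fingers, x is the direction in which the jaws open and shut, and the axes are right-handed (so a half turn about z gives the same grasp; the last joint's range is limited). The gripper opens to 85 mm and grips with 20 to 120 N. Pads are 22 mm wide; open, the fingers measure 114 mm over their backs; the gripper's body (76 mm by 85 mm) begins 54 mm behind the grasp point. The pads swing forward as they close: fully open they stand 13 mm farther back than shut.
Start: joints at [60.94, 7.471, 85.268, -0, 87.261, -4.893], TCP at [245.622, 547.426, 207.892] pointing down, gripper open.
Joint ranges: [-169.43, 169.43], [-51.17, 129.36], [1.28, 143.12], [-76.62, 256.62], [0, 156.53], [-152.29, 152.29]. Speed limits (degrees/s): [136.94, 136.94, 159.86, 180, 180, 180].

## Interface

Orientations are given as [roll, pitch, yaw] about the fixed x, y, z axes, in that order (R = Rz(yaw) Ry(pitch) Rx(roll)).
In Python, from bench import * gives the robot as it stands. The module is installed in compiled form; this text tells all that it offers.
- The arm moves only by the tool apply_moves, never from a script. Its argument "targets" is text: rows parted by semicolons, each of 7 numbers parted by spaces: the turn, a rotation vector about the tool's x, y, z in rad, then the shift along the tool's x, y, z in cm, then the finger opening in cm, from 0 to 8.54. A call has exactly 5 rows; each row is the pose to reach, as a shift and turn from the pose commanded when the call began, along the tool's axes at that moment; what a row does not reach only later rows make up. A row lasts 1/10 s, in which the tool goes at most 50 mm and 8.59 degrees, less where a joint would pass 70% of its speed; a pose out of reach is approached as far as the arm can. A call with a gripper value outside its range is refused whole. The fingers move at their own pace and stop on an object; "force" is the grip in N (left out, the last holds). Time passes only in rows, so rows that repeat a pose let the fingers close, or fill a call up. It gives the time, the measured TCP pose, the force and the opening at its end, in the units of the state.
- sense(): the state, without advancing time (a new reading comes with each control period).
- snapshot(name): name is "scene" or "top"; returns the picture (384x512x3 uint8, red, green, blue); there is no depth.
- camera_model(name): a dict with "fx", "fy", "cx", "cy" (pixels), "k1" (the pictures are not rectified: a ray, as slopes to the right and down, at radius r is drawn at 1 + k1 r^2 times it, then the intrinsics apply), "position" and "attitude" of the camera in the world. Camera axes: x right, y up, looking along -z (the intrinsics and any distortion apply to the point x, -y, -z); pixel columns grow to the right and rows downward; lengths in mm; the calibration is good to about 2 mm. A picture is of the moment at which its call begins. camera_model takes no time and is no camera call.
- hand_in(): hands the job in, once; it reports no verdict.
Trained networks look in the newest picture that a camera, given by its name, has taken for a name from the list of things; names that differ only in an ending like _2 or _b are one class to them, and where a whole thing is asked for, a point or a joint stands for the part that bears it (a point fixed in the world has none). Each returns a list of dicts, best first, with "confidence" (0 to 1); they miss things now and then, are a little off and sometimes report something else, mostly with a low value. They report only what shows in the picture. A call takes as long as a camera call. They do not tell look-alikes from the thing itself.
- recognise(camera, query): "at" ([row, column] in pixels, amid what is visible of it).
- place_of(camera, query): "at" ([row, column] in pixels: a listed point, or the origin of a listed thing).
The state is a dict: "time": time; "joint_pos": joint angles; "qd": joint speeds; "joint_efforts": joint torques, N m; "tool_pos": TCP position; "tcp_rot": TCP orientation; "ft_force": force on the tool from outside, world axes, zero at the start; "wrist_torque": the same for the moment, N m; "finger_gap": finger opening in mm.
Only numpy, scipy, OpenCV 4.12 (cv2) and the standard library are available. Lean on these libraries where they do the work, as an engineer would, in place of code of your own. Each camera call takes 0.05 s, during which the arm holds its last target. There are 200 camera calls.

## Task

Two iron stand feet on the stall table hold aluminium pole sockets. One socket was dropped on crooked, so its two ears ride on top of the foot's rim: turn it on its shaft until the ears drop into the two keyways and it sits fully home, then let go. Leave the other socket, already home in its foot, where it is.

Things in the scene. Friction and masses are not known exactly. Their poses are not given: they have to be found in the camera images.
- pole_socket: Crooked loose aluminium socket: round 68 mm flange, two ears along its +x and -x (10 mm thick, 16 wide, reaching 52 from the axis; half turn = same), square sleeve 36 x 36 mm with sides along x and y, 10 to 65 mm above the underside: grip its upper half. Origin: centre of underside, z up. Starts with underside 38 mm above the table, ears on the rim; turns freely either way, 30 to 90 deg needed.
- stand_foot: Iron foot under it (dark base, grey rim), fixed, 150 mm wide. Origin on the table at its axis, z up. Shaft 20 mm wide, top at 60 mm. Rim 38 to 55 mm from the axis, top at 38 mm, floor inside at 20 mm, with two keyways along +x and -x. Ears drop in when the socket's x lies along the foot's x, either way round, within about 10 deg; then the underside is 20 mm up, 18 lower than at the start.
- other_socket: Twin socket, same size and shape, loose but already home in the twin foot, underside 20 mm above the table. Origin: centre of underside, z up, ears along x. To be left alone.
Mind the look-alikes: they are no part of the job. What is shaped like the pole_socket but purple or yellow is not meant.

How it is judged:
By the outcome, as a careful person would: the job done as asked, in the order asked, and still so for the second after the job is handed in, with the robot touching nothing.
It also fails if it takes over 32 s, if anything falls off the work surface, if the arm or the gripper's body presses on something with over 40 N, if the wrist force passes 120 N, or if a joint passes its speed limit or range.

## Working session

There is one attempt and no reset: what is moved stays moved. The work goes in short steps, Python scripts to look and compute and a tool call to move; the robot and the scene stay as the last step left them, time stands still between calls to the robot, and variables do not carry over. Pictures are saved under pics/ and viewed, about 8 in all and at most 12, crops included, and the job is handed in when it is done.

Besides the shell and the picture viewer there is one more tool, called after ">>>" as name(argument=value, ...) on one line, values as JSON. apply_moves: Moves the arm, as the interface text tells. Its arguments: {"type":"object","properties":{"targets":{"type":"string"},"force":{"type":"number"}},"required":["targets"]}

```bash
mkdir -p pics; cat > h.py <<'E'
from bench import *
import numpy as np, cv2
from scipy.spatial.transform import Rotation as R
def Rm(a):
    a=np.array(a,float)
    return a if a.shape==(3,3) else R.from_euler('xyz',a,degrees=True).as_matrix()
def ray(c,rc):
    m=camera_model(c); u=(rc[1]-m['cx'])/m['fx']; v=(rc[0]-m['cy'])/m['fy']
    p=np.array([u,v]); q=p.copy()
    for _ in range(20): q=p/(1+m['k1']*(q@q))
    return np.array(m['position']), Rm(m['attitude'])@np.array([q[0],-q[1],-1])
def at_z(c,rc,z):
    o,d=ray(c,rc); return o+d*(z-o[2])/d[2]
def proj(c,P):
    m=camera_model(c); x=Rm(m['attitude']).T@(np.array(P,float)-m['position']); s=np.array([x[0],-x[1]])/-x[2]
    s=s*(1+m['k1']*(s@s)); return [m['fy']*s[1]+m['cy'], m['fx']*s[0]+m['cx']]
E
python3 - <<'E'
from h import *
np.set_printoptions(precision=1,suppress=True)
ims=[]
for c in ['scene','top']:
    im=snapshot(c); cv2.imwrite(f'pics/{c}0.png',im[:,:,::-1])
    print(c,camera_model(c))
    for q in ['pole_socket','stand_foot','other_socket']:
        for d in place_of(c,q): print(q,d, at_z(c,d['at'],{'pole_socket':38,'stand_foot':0}.get(q,20)))
print(sense())
E
```

```text
scene {'fx': 447.4489832227923, 'fy': 447.4489832227923, 'cx': 259.557394701535, 'cy': 186.9101737930473, 'k1': -0.09836375424481753, 'position': array([1227.7,  488.4,  598.1]), 'attitude': array([ 58.8,  -0.6, 123. ])}
pole_socket {'at': [253.8, 241.7], 'confidence': 0.85} [677.6  97.   38. ]
pole_socket {'at': [204.6, 360.8], 'confidence': 0.69} [383.8 224.2  38. ]
pole_socket {'at': [249.8, 351.7], 'confidence': 0.67} [547.6 271.3  38. ]
pole_socket {'at': [208.4, 282.1], 'confidence': 0.56} [497.6  81.8  38. ]
stand_foot {'at': [263.6, 352.2], 'confidence': 0.96} [542.1 275.1   0. ]
top {'fx': 447.1347188327457, 'fy': 447.1347188327457, 'cx': 253.9002886405307, 'cy': 191.48686090058004, 'k1': -0.1122085032109491, 'position': array([279.8,   6.1, 990. ]), 'attitude': array([ 12.3,   0.1, -89.8])}
pole_socket {'at': [131.8, 228.5], 'confidence': 0.98} [624.   66.4  38. ]
pole_socket {'at': [267.1, 160.0], 'confidence': 0.94} [322.  206.9  38. ]
pole_socket {'at': [164.5, 134.3], 'confidence': 0.86} [547.3 275.4  38. ]
pole_socket {'at': [213.5, 231.9], 'confidence': 0.81} [438.   55.9  38. ]
stand_foot {'at': [168.2, 142.4], 'confidence': 0.66} [549.1 266.6   0. ]
other_socket {'at': [168.9, 376.5], 'confidence': 0.64} [ 544.1 -268.6   20. ]
{'time': 0.4, 'joint_pos': array([60.9,  7.5, 85.3, -0. , 87.3, -4.9]), 'qd': array([ 0.1, -0.1, -0.1, -0.1, -0. ,  0. ]), 'joint_efforts': array([ -0. , -56.9, -50. ,  -0. ,   0. ,  -0. ]), 'tool_pos': array([245.6, 547.4, 207.8]), 'tcp_rot': array([-180. ,    0. ,   65.8]), 'ft_force': array([-0. , -0.3, -0.5]), 'wrist_torque': array([0.1, 0. , 0. ]), 'finger_gap': 85.4295808470856}
```

View pics/scene0.png

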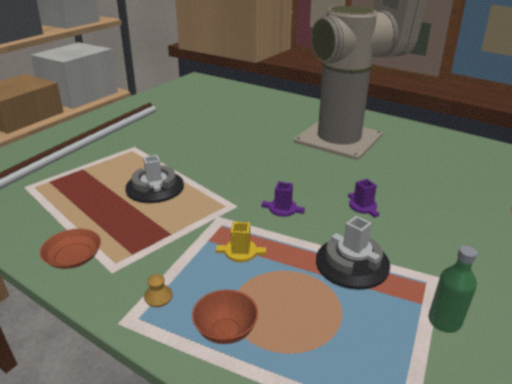

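View pics/top0.png

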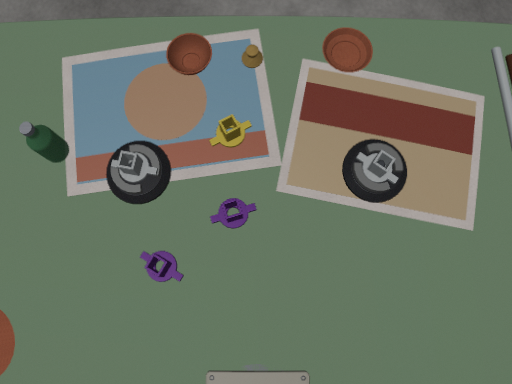

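The grey candidates are top (165,134) and top (169,377). The purple ones at (267,160) and (213,232) and the yellow one at (131,229) are decoys. I'll enlarge both grey ones to see which one rides on its rim.

```bash
python3 - <<'E'
import cv2, numpy as np
t=cv2.imread('pics/top0.png');s=cv2.imread('pics/scene0.png')
z=lambda im,r,c,w=40:cv2.resize(im[r-w:r+w,c-w:c+w],(390,390)[:2],interpolation=cv2.INTER_CUBIC)
a=np.hstack([z(t,170,138),z(t,168,376)]);b=np.hstack([z(s,248,354,50),z(s,178,155,50)])
cv2.imwrite('pics/crop.png',cv2.resize(np.vstack([a,b]),(600,600)))
E
```

```text
(no output)
```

View pics/crop.png

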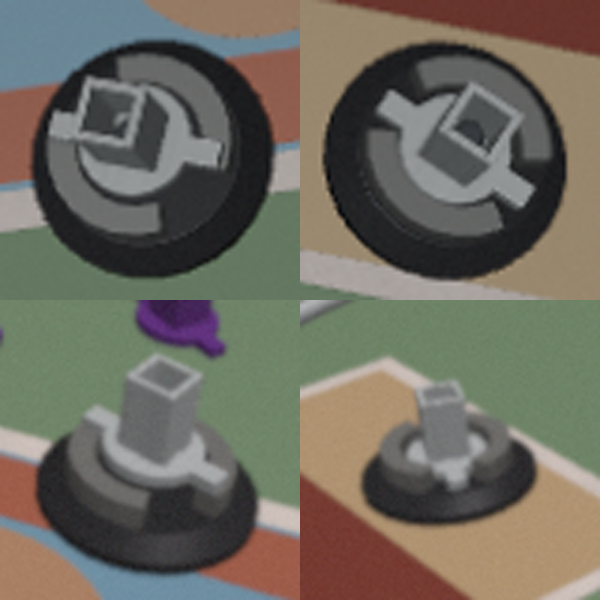

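The crooked socket is the left one, at top (165,134), on the foot at (170,138): its ears lie over the rim. The one at (169,377) is already home with its ears in the gaps. Next I work out the angles, using the twin to get the keyway width.

```bash
python3 - <<'E'
from h import *
np.set_printoptions(precision=1,suppress=True)
def P(cx,cy,c0,r0,z): return at_z('top',[r0+cy/3.75-.5,c0+cx/3.75-.5],z)
# twin: crop x minus 300, origin col 336 row 128
tw=[P(x-300,y,336,128,38)[:2] for x,y in [(418,65),(550,160),(500,230),(370,130)]]
c=np.mean(tw,0);print('twin foot',c)
for p in tw: print(np.hypot(*(p-c)),np.degrees(np.arctan2(*(p-c)[::-1])))
e=[P(x-300,y,336,128,30)[:2] for x,y in [(388,102),(525,195)]]; d=e[1]-e[0]; print('twin ears',np.mean(e,0),np.hypot(*d),np.degrees(np.arctan2(d[1],d[0])))
m=[P(x,y,98,130,38)[:2] for x,y in [(120,57),(158,235)]]
c=np.mean(m,0);print('foot',c)
for p in m: print(np.hypot(*(p-c)),np.degrees(np.arctan2(*(p-c)[::-1])))
e=[P(x,y,98,130,48)[:2] for x,y in [(52,125),(223,153)]]; d=e[1]-e[0]; print('ears',np.mean(e,0),np.hypot(*d),np.degrees(np.arctan2(d[1],d[0])))
# sleeve top corners z=38+65=103
q=np.array([P(x,y,98,130,103)[:2] for x,y in [(90,77),(146,90),(133,145),(76,133)]]);print('sleeve',q.mean(0))
for i in range(4):
    d=q[(i+1)%4]-q[i];print(np.hypot(*d),np.degrees(np.arctan2(d[1],d[0])))
E
```

```text
twin foot [ 545.  -267.4]
54.81163893959462 23.99297955893778
54.97571209714782 -98.69567464053195
55.36296797877927 -157.3747007016787
54.165340807646444 80.07253821534732
twin ears [ 545.7 -267.7] 98.31126070746197 -125.48403379962917
foot [539.  274.5]
56.68902469690019 15.346805929156083
56.689024696900084 -164.6531940708439
ears [539.8 272.9] 104.73763024274207 -99.35565082352734
sleeve [540.6 273. ]
33.26967684735448 -103.29960610619129
32.15431956795469 170.5922852628974
33.405112999094925 78.09873738667476
32.9596108383167 -9.721541555278833
```

Foot axis is about (539,274) and the socket about (540,273). Ears are at 79.5° and the keyway at about 44° (the twin gives a gap half-width of 28°), so the turn is about -35.5° about world z. Now I approach.

>>> apply_moves(targets="0 0 -0.03 -1.3 3.8 0.4 8.5; 0 0 -0.06 -2.6 7.6 0.8 8.5; 0 0 -0.09 -3.9 11.4 1.2 8.5; 0 0 -0.12 -5.2 15.2 1.6 8.5; 0 0 -0.15 -6.5 19.0 2.0 8.5")

```text
time: 0.9
tool_pos: [393.3, 409.2, 187.9]
tcp_rot: [180.0, -0.0, 74.5]
ft_force: [0.7, 1.3, -0.4]
finger_gap: 85.2
```

```bash
cat >> h.py <<'E'
def go(xyz,yaw):
    s=sense(); r=Rm(s['tcp_rot']); G=R.from_euler('xyz',[180,0,yaw],degrees=True).as_matrix()
    print('t',round(s['time'],2),'tcp',s['tool_pos'].round(1),s['tcp_rot'].round(1),'F',s['ft_force'].round(1),'gap',round(s['finger_gap'],1))
    print('turn',R.from_matrix(r.T@G).as_rotvec().round(3),'shift cm',(r.T@(np.array(xyz)-s['tool_pos'])/10).round(2))
E
python3 -c "
from h import *
go([540.3,273,140],79.5)"
```

```text
t 0.9 tcp [393.3 409.2 187.9] [180.   -0.   74.5] F [ 0.7  1.3 -0.4] gap 85.2
turn [ 0.    -0.    -0.087] shift cm [-9.2  17.8   4.79]
```

>>> apply_moves(targets="0 0 -0.02 -1.9 3.6 1.0 8.5; 0 0 -0.04 -3.7 7.1 2.0 8.5; 0 0 -0.06 -5.5 10.7 3.0 8.5; 0 0 -0.08 -7.4 14.3 4.0 8.5; 0 0 -0.087 -9.2 17.8 4.8 8.5")

```text
time: 1.4
tool_pos: [540.1, 272.5, 139.3]
tcp_rot: [-180.0, 0.0, 79.5]
ft_force: [0.7, 0.5, -0.3]
finger_gap: 85.1
```

```bash
python3 -c "
from h import *
go([540.3,273,69],79.5)
im=snapshot('scene');t=snapshot('top')
z=lambda im,r,c,w=60:cv2.resize(im[r-w:r+w,c-w:c+w],(400,400),interpolation=cv2.INTER_CUBIC)
cv2.imwrite('pics/b.png',np.hstack([z(im,230,354),z(t,165,134)])[:,:,::-1])"
```

```text
t 1.4 tcp [540.1 272.5 139.3] [-180.     0.    79.5] F [ 0.7  0.5 -0.3] gap 85.1
turn [-0.     0.    -0.001] shift cm [0.06 0.02 7.03]
```

View pics/b.png

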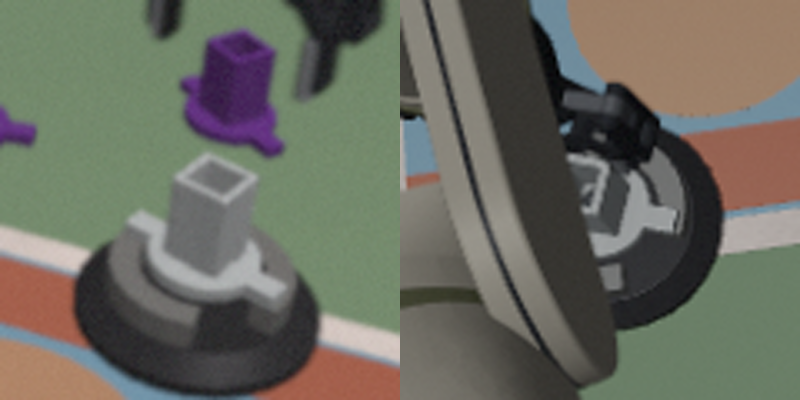

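The open fingers (scene crop, about (165,20) and (310,70)) straddle the sleeve, whose top is at about (215,175), with the jaws along the ear direction. I'll descend and then close.

>>> apply_moves(targets="0 0 0 0.05 0 2.0 8.5; 0 0 0 0.05 0 4.0 8.5; 0 0 0 0.05 0 5.5 8.5; 0 0 0 0.05 0 6.5 8.5; 0 0 0 0.05 0 7.0 8.5", force=35)

```text
time: 2.0
tool_pos: [538.4, 274.5, 68.8]
tcp_rot: [-179.9, 0.0, 79.4]
ft_force: [-0.4, 0.3, -0.0]
finger_gap: 84.8
```

>>> apply_moves(targets="0 0 0 0 0 0 6; 0 0 0 0 0 0 4.5; 0 0 0 0 0 0 3.3; 0 0 0 0 0 0 3.3; 0 0 0 0 0 0 3.3", force=35)

```text
time: 2.5
tool_pos: [540.1, 274.8, 71.2]
tcp_rot: [179.9, -0.1, 79.4]
ft_force: [0.9, -0.0, 5.4]
finger_gap: 34.7
```

>>> apply_moves(targets="0 0 0.12 0 0 0 3; 0 0 0.24 0 0 0 3; 0 0 0.36 0 0 0 3; 0 0 0.48 0 0 0 3; 0 0 0.6 0 0 0 3", force=35)

```text
time: 3.0
tool_pos: [538.9, 274.3, 69.6]
tcp_rot: [-180.0, 0.0, 44.8]
ft_force: [0.3, -1.0, -2.5]
finger_gap: 35.0
```

```bash
python3 -c "
from h import *
go([540,274,51],44)
im=snapshot('scene');z=lambda im,r,c,w=60:cv2.resize(im[r-w:r+w,c-w:c+w],(400,400),interpolation=cv2.INTER_CUBIC)
t=snapshot('top')
cv2.imwrite('pics/c.png',np.hstack([z(im,230,354),z(t,165,134)])[:,:,::-1])"
```

```text
t 3.0 tcp [538.9 274.3  69.6] [-180.     0.    44.8] F [ 0.3 -1.  -2.5] gap 35.0
turn [-0.     0.001  0.013] shift cm [0.06 0.1  1.86]
```

View pics/c.png

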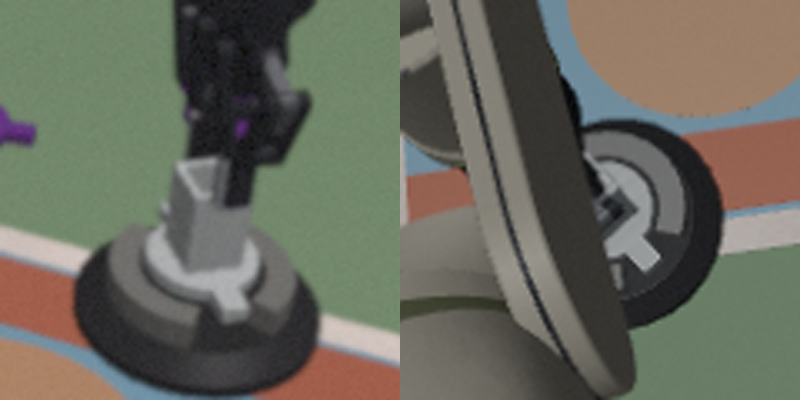

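```bash
python3 -c "
from h import *
def p(x,l,yaw=44):
    r=R.from_euler('z',yaw,degrees=True).as_matrix(); q=proj('scene',r@np.array(x)+[539.5,274,0]); print(l,[round((q[1]-294)*400/120),round((q[0]-170)*400/120)])
for u in (0,44):
  print(u)
  for y in (-18,18):
    for x in (-18,18):
      p([x,y,103],('top',x,y)); 
for z in (60,70,76,85):
  for y in (-11,11): p([18,y,z],('near finger',y,z)); p([-18,y,z],('far finger',y,z))
for s in (1,-1): p([52*s,0,48],('ear',s))
"
```

```text
0
('top', -18, -18) [175, 157]
('top', 18, -18) [198, 193]
('top', -18, 18) [233, 151]
('top', 18, 18) [257, 187]
44
('top', -18, -18) [175, 157]
('top', 18, -18) [198, 193]
('top', -18, 18) [233, 151]
('top', 18, 18) [257, 187]
('near finger', -11, 60) [200, 252]
('far finger', -11, 60) [178, 215]
('near finger', 11, 60) [236, 248]
('far finger', 11, 60) [213, 211]
('near finger', -11, 70) [202, 239]
('far finger', -11, 70) [180, 202]
('near finger', 11, 70) [238, 234]
('far finger', 11, 70) [215, 198]
('near finger', -11, 76) [203, 230]
('far finger', -11, 76) [181, 193]
('near finger', 11, 76) [239, 226]
('far finger', 11, 76) [216, 189]
('near finger', -11, 85) [205, 218]
('far finger', -11, 85) [183, 181]
('near finger', 11, 85) [241, 213]
('far finger', 11, 85) [218, 177]
('ear', 1) [237, 304]
('ear', -1) [173, 196]
```

```bash
python3 -c "
from h import *
im=snapshot('scene')[205:265,320:400]
im=cv2.resize(im,(800,600),interpolation=cv2.INTER_CUBIC);im=np.clip(im.astype(float)*1.3+10,0,255).astype('uint8')
cv2.imwrite('pics/d.png',im[:,:,::-1])"
```

```text
(no output)
```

View pics/d.png

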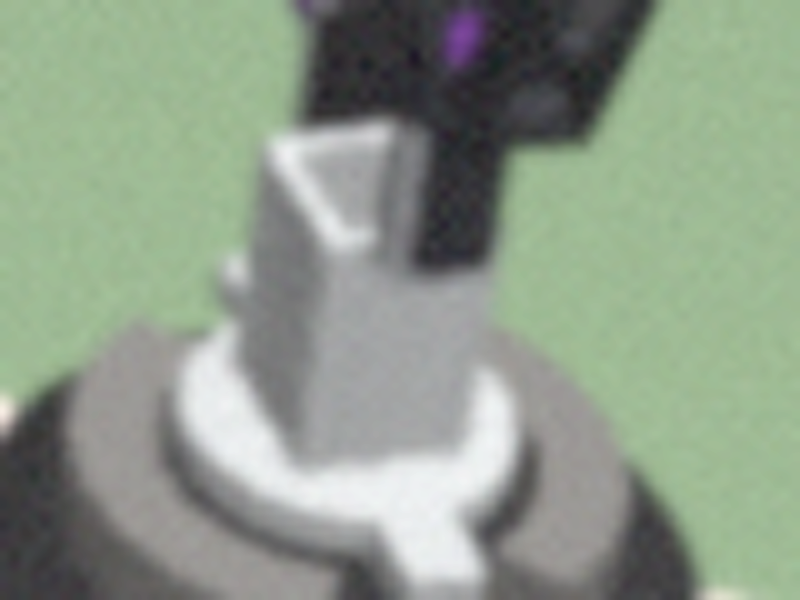

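The near finger is outside the sleeve and holds its upper part (tip at about (450,265) in the crop). The near ear, at about (440,560), stands mid-gap between the rim ends. I'll lower it with the grip held.

>>> apply_moves(targets="0 0 0.013 0 0 0.4 3; 0 0 0.013 0 0 0.8 3; 0 0 0.013 0 0 1.2 3; 0 0 0.013 0 0 1.6 3; 0 0 0.013 0 0 1.8 3", force=35)

```text
time: 3.65
tool_pos: [539.0, 274.4, 53.1]
tcp_rot: [-180.0, 0.0, 44.3]
ft_force: [-13.0, -5.7, 24.6]
finger_gap: 34.9
```

```bash
python3 -c "
from h import *
go([540,274,51],44)
im=snapshot('scene')[200:275,310:410]
im=cv2.resize(im,(800,600),interpolation=cv2.INTER_CUBIC)
cv2.imwrite('pics/e.png',im[:,:,::-1])"
```

```text
t 3.65 tcp [539.  274.4  53.1] [-180.     0.    44.3] F [-13.   -5.7  24.6] gap 34.9
turn [-0.     0.001  0.006] shift cm [0.04 0.1  0.21]
```

View pics/e.png

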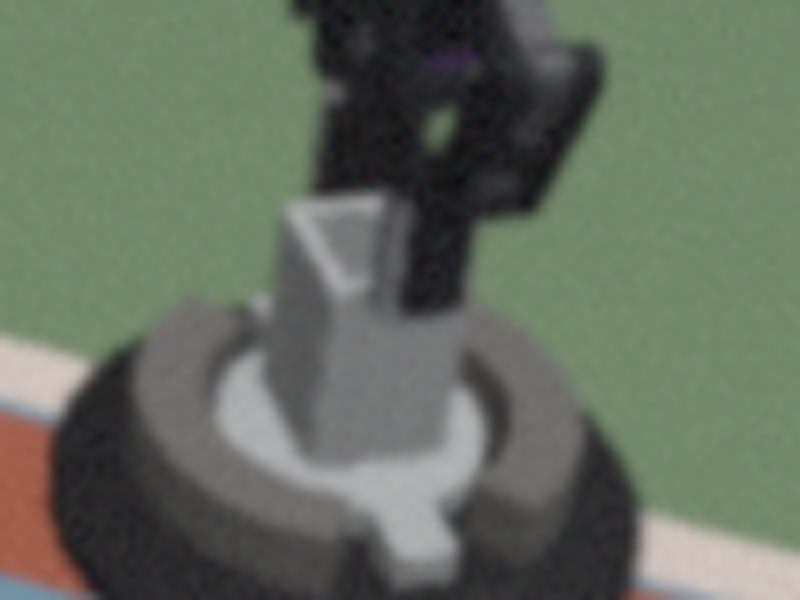

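The ears are now in the keyways (near ear at about (415,545), below the rim top), and the 25 N upward force suggests floor contact. I'll release and retreat upwards.

>>> apply_moves(targets="0 0 0 0 0 -0.1 3.6; 0 0 0 0 0 -0.1 5; 0 0 0 0 0 -0.1 7; 0 0 0 0 0 -0.1 8.5; 0 0 0 0 0 -0.1 8.5")

```text
time: 4.2
tool_pos: [539.2, 274.4, 52.8]
tcp_rot: [-180.0, 0.0, 44.3]
ft_force: [-0.3, 0.6, -0.6]
finger_gap: 84.7
```

>>> apply_moves(targets="0 0 0 0 0 -0.5 8.5; 0 0 0 0 0 -2 8.5; 0 0 0 0 0 -5 8.5; 0 0 0 0 0 -9 8.5; 0 0 0 0 0 -13 8.5")

```text
time: 4.7
tool_pos: [539.0, 274.3, 185.3]
tcp_rot: [180.0, -0.0, 44.3]
ft_force: [0.4, -0.2, 0.5]
finger_gap: 84.9
```

>>> apply_moves(targets="0 0 0 0 -4 0 8.5; 0 0 0 0 -8 0 8.5; 0 0 0 0 -12 0 8.5; 0 0 0 0 -16 0 8.5; 0 0 0 0 -18 0 8.5")

```text
time: 5.2
tool_pos: [411.5, 405.6, 184.7]
tcp_rot: [-180.0, -0.1, 44.4]
ft_force: [0.7, -0.9, 0.1]
finger_gap: 85.2
```

```bash
python3 -c "
from h import *
go([540,274,200],44)
im=snapshot('scene')[200:275,310:410]; t=snapshot('top')[130:210,98:178]
cv2.imwrite('pics/f.png',np.hstack([cv2.resize(im,(400,300),interpolation=2),cv2.resize(t,(300,300),interpolation=2)])[:,:,::-1])
for q in ['pole_socket','other_socket']:
  for d in place_of('top',q): print(q,d,at_z('top',d['at'],20).round(1))
def p(z,l):
  for a,b in ((-18,-18),(18,-18),(-18,18),(18,18)):
    r=R.from_euler('z',44,degrees=True).as_matrix(); q=proj('scene',r@np.array([a,b,z])+[539.5,274,0]); print(l,round((q[1]-310)*4),round((q[0]-200)*4))
p(85,'home');p(103,'high')"
```

```text
t 5.2 tcp [411.5 405.6 184.7] [-1.80e+02 -1.00e-01  4.44e+01] F [ 0.7 -0.9  0.1] gap 85.2
turn [-0.001 -0.002  0.007] shift cm [-0.02 18.39 -1.54]
pole_socket {'at': [212.7, 230.7], 'confidence': 0.71} [442.8  59.5  20. ]
pole_socket {'at': [133.7, 228.5], 'confidence': 0.59} [625.9  67.4  20. ]
pole_socket {'at': [168.2, 135.8], 'confidence': 0.57} [543.6 276.5  20. ]
other_socket {'at': [168.4, 376.2], 'confidence': 0.59} [ 545.3 -268.    20. ]
home 142 99
home 169 143
home 211 91
home 239 134
high 146 69
high 173 112
high 216 61
high 245 104
```

View pics/f.png

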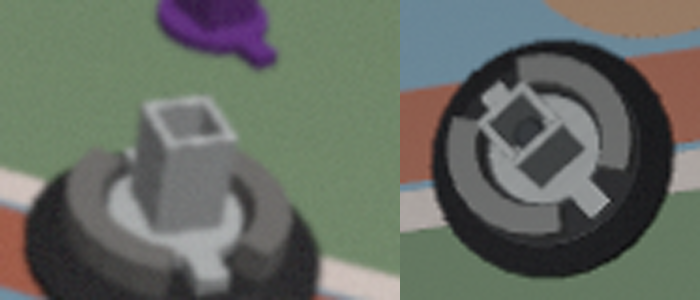

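The sleeve top corners in the scene crop, about (142,103), (163,147), (212,97) and (238,138), match the home prediction within about 6 px and not the high one (about 30 px away). The ears sit mid-gap and the arm is clear, so I'm handing in.

```bash
python3 -c "
from bench import *
print(hand_in())"
```

```text
the job is handed in; nothing more can be done
None
```

I turned the crooked socket (the left grey one, at about (540, 273)) and it now sits home in its foot. I gripped its sleeve, turned it about 35° clockwise seen from above until the ears stood over the keyways, then lowered it about 17 mm. I let go and moved the arm clear. The job was handed in at about 5.3 s of the allowed 32 s.

**Seating:** in the last pictures both ears sit mid-keyway. The sleeve's top corners match the fully home height within about 6 px; the starting height would have been about 30 px off.

**Other socket:** it was never touched, and measured (545, -268) at the end against (544, -269) at the start.

**Forces:** the readings I took peaked at about 28 N while lowering, and were near zero after release.

**What disagreed:** the fingers held the sleeve higher and a few millimetres further to one side than I had calculated. This did no harm. In the last look the network placed the socket's origin about 4 mm from the foot's axis with only 0.57 confidence, so I relied on the picture instead.

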